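# Make up two sampling kits

## Robot

A 6-joint arm with a two-finger parallel gripper is mounted at the origin on a cart in front of the work surface, level with it; the furniture and walls round the work are solid. World frame = base frame: x ahead of the robot, y to its left, z up, the work surface at z = 0. Lengths are in m, angles in rad, forces in N, time in s.
With the tool pointing down it reaches from about 0.35 to 0.975 m from the base axis. Payload 4.9 kg.
Tool frame: the origin (TCP) lies at the very end of the fingers, on their centre line; the grasp point (between the pads) lies ctrl.grip_point_offset behind it (ctrl.grip_point_offset is the distance from the TCP to the grasp point, in m); z points along the fingers, y is the line along which they close (so a half turn about z gives the same grasp; the last joint's range is limited). The gripper opens to 85 mm and grips with 20 to 120 N. Pads are 22 mm wide; open, the fingers measure 114 mm over their backs; the gripper's body (76 mm by 85 mm) begins 54 mm behind the grasp point. The pads swing forward as they close: fully open they stand 13 mm farther back than shut.
Start: joints at [-1.434, 0.053, 1.613, -0, 1.476, -0.119], TCP at [0.158, -0.605, 0.231] pointing down, gripper open.
Joint ranges: [-3.01, 3.01], [-1.01, 2.22], [0.06, 2.58], [-1.02, 4.17], [0.09, 2.62], [-3.14, 3.14]. Speed limits (rad/s): [2.57, 2.57, 3.14, 3.14, 3.14, 3.14].

## Interface

Orientations are given as a rotation vector (axis times angle).
In Python, from station import ctrl gives the robot as it stands. The module is installed in compiled form; this text tells all that it offers.
- The arm moves only by the tool drive_tool, never from a script. Its argument "steps" is a list of rows, each an object with "translation": the shift along the tool's x, y, z normalised to -1 to 1, where 1 is 4 cm, a list of three; "angular": the turn, a rotation vector about the tool's x, y, z normalised to -1 to 1, where 1 is 8 degrees, a list of three; "gripper": the opening, from 0 (shut) to 1 (fully open). In form: [{"translation": [dx, dy, dz], "angular": [wx, wy, wz], "gripper": gripper}, ...]. A call has 1 to 8 rows; each row shifts and turns the commanded pose from where the row before left it, along the tool's axes as they then stand; what a row does not reach is not made up. A row lasts 1/8 s, in which the tool goes at most 62.5 mm and 10.7 degrees, less where a joint would pass 70% of its speed; a pose out of reach is approached as far as the arm can. A call with a number of a shift or a turn outside -1 to 1 is refused whole. A call with a gripper value outside its range is refused whole. The fingers move at their own pace and stop on an object; "force" is the grip in N (left out, the last holds). Time passes only in rows, so rows that do not move let the fingers close. It gives the time, the measured TCP pose, the force, the opening and the grip force at its end, in the units of the state.
- ctrl.get_obs(): the state, without advancing time (a new reading comes with each control period).
- ctrl.get_image(name): name is "side" or "top"; returns a dict with "color" (420x560x3 uint8, red, green, blue), "depth" (420x560 float32, m along the optical axis (not along the pixel's ray), 0 where there is no reading), "fx", "fy", "cx", "cy" (pixels), "R" (3x3) and "t" (3): a world point X has camera coordinates R X + t. Camera axes: x right, y down, z forward; pixel columns grow to the right and rows downward; lengths in m; the calibration is good to about 2 mm. A picture is of the moment at which its call begins.
- ctrl.finish_job(): hands the job in; it is judged then, once.
The state is a dict: "t": time; "q": joint angles; "dq": joint speeds; "effort": joint torques, N m; "tool_pos": TCP position; "tool_rot": TCP orientation; "contact_force": force on the tool from outside, world axes, zero at the start; "wrist_torque": the same for the moment, N m; "opening": finger opening in m; "grip_force": force on a finger pad.
Only numpy, scipy, OpenCV 4.12 (cv2) and the standard library are available. Lean on these libraries where they do the work, as an engineer would, in place of code of your own. Each camera call takes 0.05 s, during which the arm holds its last target. There are 200 camera calls.

## Task

Make up the two sampling kits from the stock on the bench: the kit tray with the green rim gets the orange-capped tube and the red marker, the kit tray with the yellow rim gets the blue-capped tube and the tweezers. Lay each tube down in the shorter bay of its tray and the marker or tweezers in the longer bay, flat on the bay's floor, either way round. Leave the blue and the black marker where they lie.

Things in the scene. Friction and masses are not known exactly. Their poses are not given: they have to be found in the camera images.
- tray_green: Green kit tray, fixed, 154 x 198 x 18 mm: green rim, black foam. Origin: centre of underside; z up, y along the bays. Two bays along y, centred at y = 0, floor 4 mm above the underside, 12 mm deep: long bay at x = -38 mm, 166 x 36 mm; short bay at x = +38 mm, 138 x 40 mm. A finger trough 56 mm wide, as deep as the bays, crosses the whole tray in x at y = 0, open at its sides.
- tray_yellow: Yellow kit tray, fixed, 154 x 198 x 18 mm: yellow rim, black foam. Origin: centre of underside; z up, y along the bays. Two bays along y, centred at y = 0, floor 4 mm above the underside, 12 mm deep: long bay at x = -38 mm, 166 x 36 mm; short bay at x = +38 mm, 138 x 40 mm. A finger trough 56 mm wide, as deep as the bays, crosses the whole tray in x at y = 0, open at its sides.
- tube_orange: Orange-capped 15 ml conical tube lying flat, white with an orange screw cap, 117 mm long along its y, body 16 mm wide (x) where gripped at the middle, cap 22 mm, grasped at half its 18 mm height. Origin at the centre of its underside. Rigid, does not roll, 20 g.
- tube_blue: Blue-capped 15 ml conical tube lying flat, white with a blue screw cap, 117 mm long along its y, body 16 mm wide (x) where gripped at the middle, cap 22 mm, grasped at half its 18 mm height. Origin at the centre of its underside. Rigid, does not roll, 20 g.
- marker_red: Red marker pen lying flat, 142 mm long along its y, 12 mm wide (x) and 12 mm high. Origin at the centre of its underside. 14 g. White barrel, red cap.
- tweezers: Steel tweezers lying flat, 129 mm long along their y, 17 mm wide (x) at the middle and 9 mm high; rigid, do not spring. Origin at the centre of the underside. 18 g.
- marker_blue: Blue marker pen lying flat, 142 mm long along its y, 12 mm wide (x) and 12 mm high. Origin at the centre of its underside. 14 g. All blue. Not needed for the kits: stays where it lies.
- marker_black: Black marker pen lying flat, 142 mm long along its y, 12 mm wide (x) and 12 mm high. Origin at the centre of its underside. 14 g. White barrel, black cap. Not needed for the kits: stays where it lies.

How it is judged:
By the outcome, as a careful person would: the job done as asked, in the order asked, and still so for the second after the job is handed in, with the robot touching nothing.
It also fails if it takes over 86 s, if anything falls off the work surface, if the arm or the gripper's body presses on something with over 40 N, if the wrist force passes 120 N, or if a joint passes its speed limit or range.

## Working session

There is one attempt and no reset: what is moved stays moved. The work goes in short steps, Python scripts to look and compute and a tool call to move; the robot and the scene stay as the last step left them, time stands still between calls to the robot, and variables do not carry over. Pictures are saved under pics/ and viewed, at most 14 in all, crops included, and the job is handed in when it is done.

Besides the shell and the picture viewer there is one more tool, called after "Emit:" as a command line: name --argument value ..., lists and objects as JSON in quotes. drive_tool: Moves the arm, as the interface text tells. Its arguments: {"type":"object","properties":{"steps":{"type":"array"},"force":{"type":"number"}},"required":["steps"]}

```bash
mkdir -p pics; python3 - <<'E'
from station import ctrl
import cv2,numpy as np
o=ctrl.get_obs();print({k:np.round(v,3).tolist() for k,v in o.items()},ctrl.grip_point_offset)
for n in("top","side"):
    im=ctrl.get_image(n);np.savez(f"{n}0.npz",**im)
    cv2.imwrite(f"pics/{n}0.png",im["color"][:,:,::-1])
    print(n,im["fx"],im["cx"],im["cy"],np.round(im["R"],3).tolist(),np.round(im["t"],3))
E
```

```text
{'t': 0.0, 'q': [-1.434, 0.053, 1.614, -0.0, 1.476, -0.119], 'dq': [0.001, 0.001, -0.0, -0.001, 0.002, 0.0], 'effort': [-0.001, -39.369, -37.018, -0.0, 0.007, -0.0], 'tool_pos': [0.158, -0.604, 0.23], 'tool_rot': [-3.114, -0.4, 0.0], 'contact_force': [-0.15, 0.093, -0.192], 'wrist_torque': [0.0, 0.02, 0.032], 'grip_force': 0.0, 'opening': 0.086} 0.0187
top 437.78259646219203 276.0004029324061 204.38470360932504 [[0.028, -1.0, 0.004], [-0.995, -0.028, -0.1], [0.1, -0.001, -0.995]] [-0.013  0.53   1.143]
side 434.45406293940175 274.4818901933739 215.0912953753083 [[-1.0, -0.022, 0.015], [-0.027, 0.799, -0.601], [0.001, -0.601, -0.799]] [0.498 0.06  0.998]
```

View pics/top0.png

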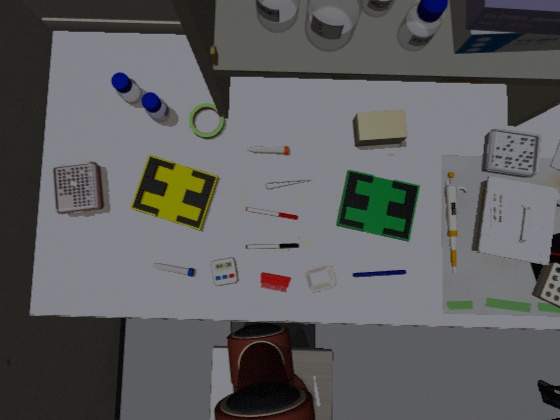

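View pics/side0.png

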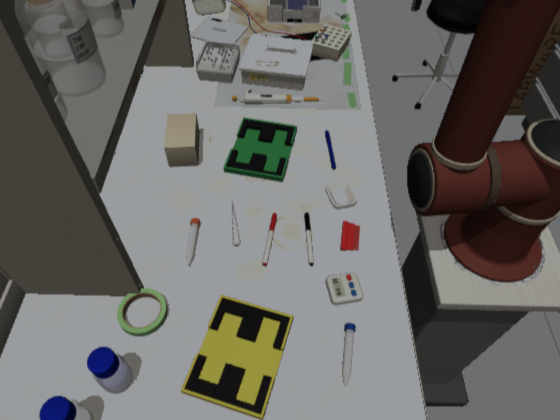

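```bash
cat > h.py <<'E'
import numpy as np,cv2
def world(im):
    v,u=np.mgrid[:420,:560];d=im["depth"]
    c=np.stack([(u-im["cx"])/im["fx"]*d,(v-im["cy"])/im["fy"]*d,d],-1)
    return (c-im["t"])@im["R"]
def ontoz(im,u,v,z):
    r=np.array([(u-im["cx"])/im["fx"],(v-im["cy"])/im["fy"],1])@im["R"]
    o=-im["t"]@im["R"]
    return o+r*(z-o[2])/r[2]
E
python3 - <<'E'
from h import *
im=dict(np.load("top0.npz"));W=world(im)
c=im["color"][:,:,::-1]
a=cv2.resize(c[130:285,125:265],None,fx=2.8,fy=2.8,interpolation=2);b=cv2.resize(c[130:285,240:380],None,fx=2.8,fy=2.8,interpolation=2)
e=cv2.resize(c[130:285,320:430],None,fx=2.8,fy=2.8,interpolation=2)
cv2.imwrite("pics/crop0.png",np.hstack([a,b]))
z=W[...,2]
cv2.imwrite("pics/z0.png",cv2.resize(np.clip((z+.01)*255/.06,0,255).astype(np.uint8)[100:300,100:460],None,fx=2.2,fy=2.2))
hi=z>0.07
print("tall: ")
n,l,s,ce=cv2.connectedComponentsWithStats((hi&(im["depth"]>0)).astype(np.uint8))
for i in range(1,n):
    if s[i,4]>60:
        P=W[l==i];print(s[i],np.round(P.min(0),2),np.round(P.max(0),2))
for u,v in[(270,150),(290,183),(272,213),(175,268),(175,192),(378,205),(60,320)]:print(u,v,np.round(W[v,u],3))
E
```

```text
tall: 
[    0     0   560   420 42238] [-0.02 -0.66  0.07] [1.02 0.66 0.59]
[112  73  24  23 408] [0.8  0.38 0.07] [0.85 0.43 0.12]
[142  92  23  23 395] [0.75 0.3  0.07] [0.8  0.35 0.12]
[358 110  50  31 772] [ 0.7  -0.34  0.07] [ 0.78 -0.21  0.08]
[518 206  14  38 263] [ 0.44 -0.65  0.07] [ 0.54 -0.62  0.09]
[ 215  323  101   97 6804] [ 0.12 -0.05  0.2 ] [0.26 0.1  0.72]
[538 380  22  29 418] [ 0.13 -0.56  0.24] [ 0.16 -0.53  0.34]
270 150 [0.68  0.022 0.018]
290 183 [ 0.593 -0.035  0.004]
272 213 [0.508 0.012 0.009]
175 268 [0.354 0.264 0.02 ]
175 192 [0.559 0.278 0.005]
378 205 [ 0.539 -0.276  0.006]
60 320 [ 0.174  0.659 -0.195]
```

View pics/crop0.png

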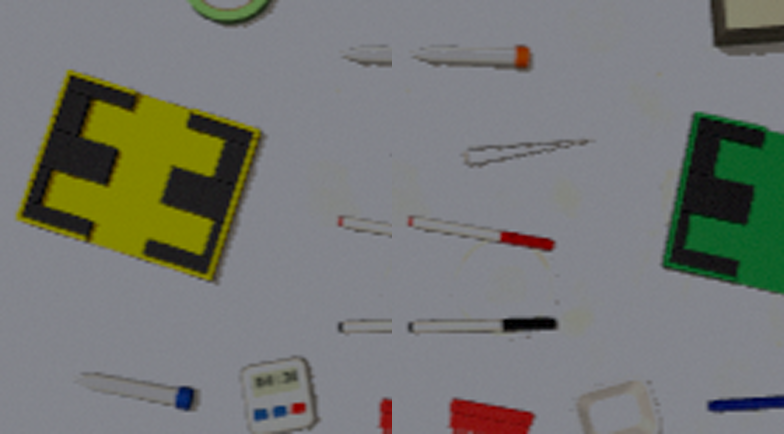

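View pics/z0.png

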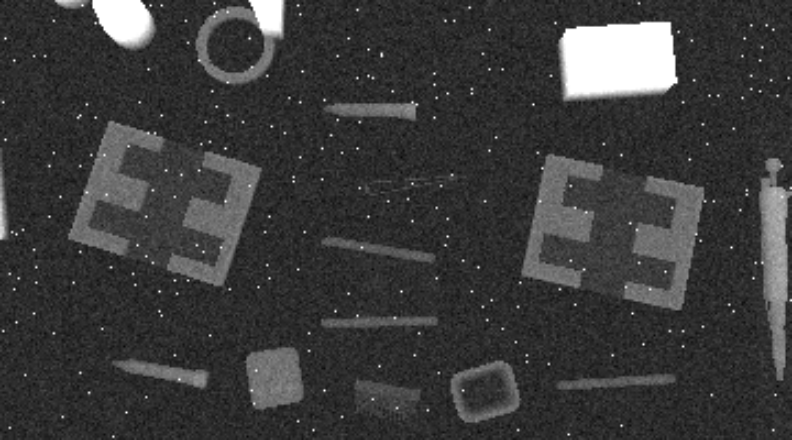

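```bash
python3 - <<'E'
from h import *
im=dict(np.load("top0.npz"));W=world(im);z=W[...,2];C=im["color"].astype(int)
hsv=cv2.cvtColor(im["color"],cv2.COLOR_RGB2HSV)
# structure: max height grid
g={}
for x in np.arange(.5,1.0,.05):
    row=[]
    for y in np.arange(.45,-.46,-.1):
        m=(abs(W[...,0]-x)<.025)&(abs(W[...,1]-y)<.05)&(im["depth"]>0)
        row.append(np.round(np.percentile(z[m],99),2) if m.sum()>10 else -1)
    print(round(x,2),row)
# white-bench diff segmentation of objects via height + colour
bg=cv2.medianBlur(im["color"],61).astype(int)
diff=np.abs(C-bg).max(-1)
def obj(name,box,zt,thr=18):
    u0,v0,u1,v1=box
    m=np.zeros(z.shape,bool);m[v0:v1,u0:u1]=True
    zf=cv2.medianBlur(z.astype(np.float32),3)
    m&=(zf>zt*.35)&(zf<.03)
    n,l,s,_=cv2.connectedComponentsWithStats(m.astype(np.uint8));k=1+np.argmax(s[1:,4]);v,u=np.where(l==k)
    P=np.array([ontoz(im,a,b,zt)[:2] for a,b in zip(u,v)]).astype(np.float32)
    r=cv2.minAreaRect(P);(cx,cy),(w,h),a=r
    mu=P.mean(0);ev,V=np.linalg.eigh(np.cov(P.T));d=V[:,1]*np.sign(V[1,1])
    t=(P-mu)@d;cent=mu+d*(t.max()+t.min())/2
    print(name,len(u),"rect c",np.round((cx,cy),4),np.round((w,h),4),"pca c",np.round(cent,4),"yawdeg",round(np.degrees(np.arctan2(d[1],d[0])),1),"zmed",np.median(z[v,u]).round(4))
obj("orange",(240,138,300,163),.012);obj("blue",(145,255,205,280),.012)
obj("red",(238,198,306,225),.009);obj("tweez",(258,172,318,194),.007)
obj("black",(238,235,306,255),.009)
for name,(u0,v0,u1,v1) in dict(yellow=(120,145,230,240),green=(325,160,430,250)).items():
    m=np.zeros(z.shape,np.uint8)
    s=hsv[...,1]>110; dk=hsv[...,2]<75
    m[v0:v1,u0:u1]=(s|dk)[v0:v1,u0:u1]
    n,l,st,_=cv2.connectedComponentsWithStats(m);k=1+np.argmax(st[1:,4]);v,u=np.where(l==k)
    P=np.array([ontoz(im,a,b,.018)[:2] for a,b in zip(u,v)]).astype(np.float32)
    r=cv2.minAreaRect(P);print(name,np.round(r[0],4),np.round(r[1],4),r[2])
    # bay extents: coordinate along both axes
    (cx,cy),(w,h),a=r
    th=np.radians(a); e1=np.array([np.cos(th),np.sin(th)]);e2=np.array([-e1[1],e1[0]])
    ylong,xs=(e1,e2) if w>h else (e2,e1)
    if ylong[1]<0: ylong=-ylong
    xax=np.array([ylong[1],-ylong[0]])
    print(" y axis",np.round(ylong,3),"yaw",np.degrees(np.arctan2(ylong[1],ylong[0])))
    # sample dark along lines x=+-38
    for xx in(.038,-.038):
        t=np.arange(-.099,.0991,.003);out=""
        for q in t:
            p=np.array([cx,cy])+xax*xx+ylong*q
            c=im["R"]@np.r_[p,.016]+im["t"];uu=int(round(c[0]/c[2]*im["fx"]+im["cx"]));vv=int(round(c[1]/c[2]*im["fy"]+im["cy"]))
            out+="#" if hsv[vv,uu,2]<75 else "."
        print(xx,out)
E
```

```text
0.5 [np.float64(0.07), np.float64(0.02), np.float64(0.02), np.float64(0.02), np.float64(0.01), np.float64(0.01), np.float64(0.02), np.float64(0.02), np.float64(0.02), np.float64(0.03)]
0.55 [np.float64(0.07), np.float64(0.02), np.float64(0.02), np.float64(0.02), np.float64(0.01), np.float64(0.01), np.float64(0.02), np.float64(0.02), np.float64(0.02), np.float64(0.03)]
0.6 [np.float64(0.07), np.float64(0.02), np.float64(0.02), np.float64(0.02), np.float64(0.01), np.float64(0.01), np.float64(0.02), np.float64(0.02), np.float64(0.02), np.float64(0.03)]
0.65 [np.float64(0.02), np.float64(0.02), np.float64(0.02), np.float64(0.01), np.float64(0.01), np.float64(0.01), np.float64(0.02), np.float64(0.02), np.float64(0.01), np.float64(0.02)]
0.7 [np.float64(0.01), np.float64(0.01), np.float64(0.02), np.float64(0.02), np.float64(0.02), np.float64(0.02), np.float64(0.01), np.float64(0.07), np.float64(0.07), np.float64(0.01)]
0.75 [np.float64(0.01), np.float64(0.11), np.float64(0.02), np.float64(0.58), np.float64(0.34), np.float64(0.34), np.float64(0.34), np.float64(0.34), np.float64(0.34), np.fl
[... 938 characters left out ...]
ed 0.0107
tweez 21 rect c [ 0.5987 -0.0692] [0.0092 0.0247] pca c [ 0.5991 -0.0691] yawdeg 101.7 zmed 0.0032
black 249 rect c [0.4183 0.0091] [0.0187 0.1397] pca c [0.4197 0.0091] yawdeg 92.8 zmed 0.0108
yellow [0.5572 0.2763] [0.2    0.1537] 74.16197967529297
 y axis [0.273 0.962] yaw 74.16197967529297
0.038 ....#######.............................................##########.
-0.038 #..####......................................................####..
green [ 0.5374 -0.2723] [0.197 0.155] 79.0270767211914
 y axis [0.19  0.982] yaw 79.0270767211914
0.038 .##########............................................##########..
-0.038 ..#####.....................................................#####..
```

```bash
python3 - <<'E'
from h import *
im=dict(np.load("top0.npz"));W=world(im);z=W[...,2]
m=(z>.25)&(z<.6)&(W[...,0]>.6)&(im["depth"]>0)
for y in np.arange(.25,-.4,-.05):
    k=m&(abs(W[...,1]-y)<.025)
    if k.sum()>5: i=np.percentile(W[k][:,0],1);print(round(y,2),round(i,3),np.round(np.percentile(z[k&(W[...,0]<i+.02)],[5,50]),3))
g=cv2.cvtColor(im["color"],cv2.COLOR_RGB2GRAY)[170:196,256:322].astype(int)
med=np.median(g);print(med)
for thr in(12,20):
    mm=(med-g>thr).astype(np.uint8)
    mm=cv2.morphologyEx(np.pad(mm,8),cv2.MORPH_CLOSE,np.ones((5,5)))[8:-8,8:-8]
    n,l,s,_=cv2.connectedComponentsWithStats(mm);k=1+np.argmax(s[1:,4]);v,u=np.where(l==k)
    P=np.array([ontoz(im,a+256,b+170,.006)[:2] for a,b in zip(u,v)]).astype(np.float32)
    mu=P.mean(0);ev,V=np.linalg.eigh(np.cov(P.T));d=V[:,1]*np.sign(V[1,1]);t=(P-mu)@d
    print(len(u),cv2.minAreaRect(P),np.round(mu+d*(t.max()+t.min())/2,4),np.degrees(np.arctan2(d[1],d[0])),t.max()-t.min())
    print(u.min()+256,u.max()+256,v.min()+170,v.max()+170)
E
```

```text
0.15 0.769 [0.284 0.45 ]
0.1 0.769 [0.308 0.336]
0.05 0.769 [0.309 0.336]
0.0 0.769 [0.308 0.337]
-0.05 0.769 [0.308 0.336]
-0.1 0.768 [0.31  0.336]
-0.15 0.768 [0.309 0.337]
-0.2 0.769 [0.308 0.336]
-0.25 0.769 [0.309 0.337]
-0.3 0.769 [0.309 0.336]
-0.35 0.768 [0.307 0.336]
132.0
218 ((0.5889982581138611, -0.029982440173625946), (0.020063692703843117, 0.13188788294792175), 5.979114055633545) [ 0.5921 -0.0298] 99.68347229014839 0.13186079089608185
264 312 179 189
191 ((0.5950606465339661, -0.02821846678853035), (0.018851861357688904, 0.12221401929855347), 13.946860313415527) [ 0.5923 -0.0291] 100.11055951885449 0.12221225841149225
266 310 180 189
```

```bash
cat > plan.py <<'E'
import sys,numpy as np
from scipy.spatial.transform import Rotation as Ro
from station import ctrl
# usage: plan.py x y z yaw ; several waypoints; identical body-frame rows per segment
A=np.array(list(map(float,sys.argv[1:]))).reshape(-1,4)
o=ctrl.get_obs();p=np.array(o["tool_pos"]);R=Ro.from_rotvec(o["tool_rot"])
print("t",round(o["t"],2),"p",np.round(p,4),"tilt",np.round(R.as_matrix()[:2,2],4),"yaw",np.degrees(np.arctan2(*R.as_matrix()[[1,0],0])).round(2),"open",round(o["opening"],4),"grip",np.round(o["grip_force"],1))
for a in A:
    y=np.radians(a[3]);Rt=Ro.from_matrix(np.c_[[np.cos(y),np.sin(y),0],[np.sin(y),-np.cos(y),0],[0,0,-1]])
    w=(R.inv()*Rt).as_rotvec();q=R.inv().apply(a[:3]-p);n=max(1,int(np.ceil(np.degrees(np.abs(w).max())/7.9)))
    while True:
        S=sum(Ro.from_rotvec(w/n*k).as_matrix() for k in range(n));d=np.linalg.solve(S,q)
        if np.abs(d).max()<=.0395 and np.linalg.norm(d)<.06: break
        n+=1
    dr=np.round(d/.04,2);wr=np.round(np.degrees(w/n)/8,2)
    P=[]
    for k in range(n):
        p=p+R.apply(dr*.04);R=R*Ro.from_rotvec(np.radians(wr*8));P.append(p)
    P=np.array(P);print(n,"rows t",dr.tolist(),"w",wr.tolist(),"| mid",np.round(P[n//2],3),"end",np.round(p,4))
E
python3 plan.py .45 -.35 .18 60  .6815 .028 .07 90.5  .6815 .028 .003 90.5
```

```text
t 0.1 p [ 0.158  -0.6041  0.2302] tilt [-0.0003  0.0019] yaw 14.65 open 0.0854 grip 0.0
11 rows t [0.9, -0.09, 0.11] w [-0.0, -0.0, -0.52] | mid [ 0.343 -0.494  0.204] end [ 0.4498 -0.3489  0.1822]
11 rows t [0.98, 0.27, 0.26] w [-0.0, -0.0, -0.34] | mid [ 0.6   -0.158  0.12 ] end [0.6801 0.0289 0.0684]
2 rows t [-0.01, 0.02, 0.82] w [-0.0, -0.01, -0.01] | mid [0.682 0.028 0.003] end [0.6817 0.0281 0.0028]
```

Emit:
drive_tool --steps '[{"translation": [0.9,-0.09,0.11],"angular": [0,0,-0.52],"gripper": 0.55},{"translation": [0.9,-0.09,0.11],"angular": [0,0,-0.52],"gripper": 0.55},{"translation": [0.9,-0.09,0.11],"angular": [0,0,-0.52],"gripper": 0.55},{"translation": [0.9,-0.09,0.11],"angular": [0,0,-0.52],"gripper": 0.55},{"translation": [0.9,-0.09,0.11],"angular": [0,0,-0.52],"gripper": 0.55},{"translation": [0.9,-0.09,0.11],"angular": [0,0,-0.52],"gripper": 0.55},{"translation": [0.9,-0.09,0.11],"angular": [0,0,-0.52],"gripper": 0.55},{"translation": [0.9,-0.09,0.11],"angular": [0,0,-0.52],"gripper": 0.55}]' --force 30

```text
t: 1.1
tool_pos: [0.3928, -0.44, 0.1953]
tool_rot: [-2.868, -1.279, 0.0]
contact_force: [-0.4, -0.6, 0.4]
opening: 0.047
grip_force: 0.0
```

Emit:
drive_tool --steps '[{"translation": [0.9,-0.09,0.11],"angular": [0,0,-0.52],"gripper": 0.55},{"translation": [0.9,-0.09,0.11],"angular": [0,0,-0.52],"gripper": 0.55},{"translation": [0.9,-0.09,0.11],"angular": [0,0,-0.52],"gripper": 0.55}]'

```text
t: 1.48
tool_pos: [0.4502, -0.3483, 0.1822]
tool_rot: [-2.712, -1.583, 0.0]
contact_force: [-0.2, -0.6, -0.2]
opening: 0.0473
grip_force: 0.0
```

```bash
python3 plan.py .6815 .028 .07 90.5  .6815 .028 .003 90.5
```

```text
t 1.48 p [ 0.4502 -0.3483  0.1822] tilt [-0.0006  0.0007] yaw 60.55 open 0.0473 grip 0.0
11 rows t [0.98, 0.28, 0.26] w [-0.0, -0.0, -0.34] | mid [ 0.602 -0.158  0.12 ] end [0.6838 0.0287 0.0679]
2 rows t [-0.01, -0.03, 0.81] w [-0.0, -0.0, -0.0] | mid [0.681 0.028 0.003] end [0.6813 0.0279 0.0031]
```

Emit:
drive_tool --steps '[{"translation": [0.98,0.28,0.26],"angular": [0,0,-0.34],"gripper": 0.55},{"translation": [0.98,0.28,0.26],"angular": [0,0,-0.34],"gripper": 0.55},{"translation": [0.98,0.28,0.26],"angular": [0,0,-0.34],"gripper": 0.55},{"translation": [0.98,0.28,0.26],"angular": [0,0,-0.34],"gripper": 0.55},{"translation": [0.98,0.28,0.26],"angular": [0,0,-0.34],"gripper": 0.55},{"translation": [0.98,0.28,0.26],"angular": [0,0,-0.34],"gripper": 0.55},{"translation": [0.98,0.28,0.26],"angular": [0,0,-0.34],"gripper": 0.55},{"translation": [0.98,0.28,0.26],"angular": [0,0,-0.34],"gripper": 0.55}]'

```text
t: 2.48
tool_pos: [0.6407, -0.086, 0.0988]
tool_rot: [-2.366, -2.066, 0.001]
contact_force: [-0.7, -0.6, -0.2]
opening: 0.0471
grip_force: 0.0
```

Emit:
drive_tool --steps '[{"translation": [0.98,0.28,0.26],"angular": [0,0,-0.34],"gripper": 0.55},{"translation": [0.98,0.28,0.26],"angular": [0,0,-0.34],"gripper": 0.55},{"translation": [0.98,0.22,0.26],"angular": [0,0,-0.34],"gripper": 0.55},{"translation": [0,0,0],"angular": [0,0,0],"gripper": 0.55}]'

```text
t: 2.98
tool_pos: [0.6811, 0.0296, 0.0665]
tool_rot: [-2.209, -2.23, 0.003]
contact_force: [0.5, 0.5, -0.5]
opening: 0.0468
grip_force: 0.0
```

```bash
python3 plan.py .6815 .028 .003 90.5  .6815 .028 .09 90.5 .5747 -.2795 .09 79 .5747 -.2795 .008 79; python3 - <<'E'
from station import ctrl;import cv2
im=ctrl.get_image("side");c=im["color"][180:310,130:330,::-1];cv2.imwrite("pics/s1.png",cv2.resize(c,None,fx=3.5,fy=3.5,interpolation=2))
E
```

```text
t 2.98 p [0.6811 0.0296 0.0665] tilt [-0.0032  0.0005] yaw 90.54 open 0.0468 grip 0.0
2 rows t [-0.02, 0.01, 0.79] w [-0.01, -0.0, 0.0] | mid [0.682 0.028 0.003] end [0.6817 0.028  0.0033]
3 rows t [0.0, -0.0, -0.72] w [-0.0, -0.0, 0.0] | mid [0.682 0.028 0.061] end [0.6818 0.028  0.0897]
8 rows t [-0.99, -0.26, -0.0] w [-0.0, -0.0, 0.18] | mid [ 0.622 -0.168  0.09 ] end [ 0.5741 -0.2808  0.0895]
3 rows t [0.01, 0.0, 0.68] w [-0.0, -0.0, 0.0] | mid [ 0.574 -0.28   0.035] end [ 0.5743 -0.2796  0.0079]
```

View pics/s1.png

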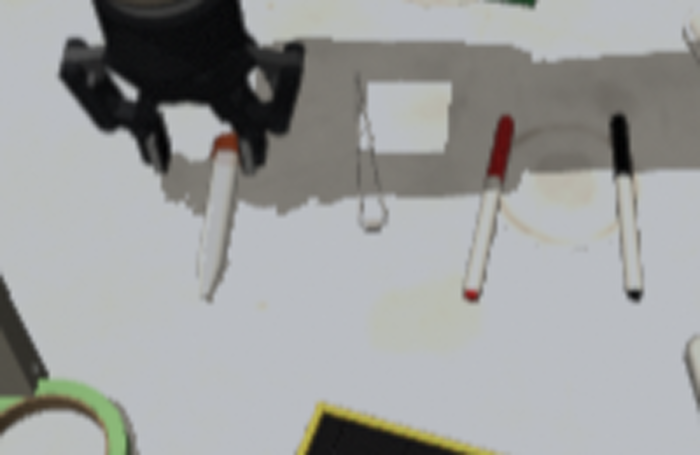

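The gripper straddles the orange tube (crop pixels ~(220,190)) and nothing stands in its way, so I descend and grasp.

Emit:
drive_tool --steps '[{"translation": [-0.02,0.01,0.79],"angular": [0,0,0],"gripper": 0.55},{"translation": [-0.02,0.01,0.79],"angular": [0,0,0],"gripper": 0.55},{"translation": [0,0,0],"angular": [0,0,0],"gripper": 0.0},{"translation": [0,0,0],"angular": [0,0,0],"gripper": 0.0},{"translation": [0,0,0],"angular": [0,0,0],"gripper": 0.0},{"translation": [0,0,0],"angular": [0,0,0],"gripper": 0.0}]' --force 30

```text
t: 3.78
tool_pos: [0.6838, 0.0252, 0.0069]
tool_rot: [2.214, 2.227, 0.002]
contact_force: [-0.9, 0.9, 0.5]
opening: 0.0152
grip_force: 33.0
```

Emit:
drive_tool --steps '[{"translation": [0,0,-0.72],"angular": [0,0,0],"gripper": 0.0},{"translation": [0,0,-0.72],"angular": [0,0,0],"gripper": 0.0},{"translation": [0,0,-0.72],"angular": [0,0,0],"gripper": 0.0}]'

```text
t: 4.15
tool_pos: [0.683, 0.0254, 0.0933]
tool_rot: [2.214, 2.228, 0.001]
contact_force: [0.2, -0.4, 0.2]
opening: 0.0148
grip_force: 33.0
```

```bash
python3 plan.py .5747 -.2795 .09 79 .5747 -.2795 .009 79
```

```text
t 4.15 p [0.683  0.0254 0.0933] tilt [ 0.0009 -0.0001] yaw 90.35 open 0.0148 grip 33.0
8 rows t [-0.98, -0.26, 0.01] w [0.0, 0.0, 0.18] | mid [ 0.622 -0.168  0.091] end [ 0.5746 -0.2799  0.0901]
3 rows t [0.0, -0.0, 0.68] w [0.0, -0.0, -0.01] | mid [ 0.575 -0.28   0.036] end [ 0.5747 -0.2799  0.0085]
```

Emit:
drive_tool --steps '[{"translation": [-0.98,-0.26,0.01],"angular": [0,0,0.18],"gripper": 0.0},{"translation": [-0.98,-0.26,0.01],"angular": [0,0,0.18],"gripper": 0.0},{"translation": [-0.98,-0.26,0.01],"angular": [0,0,0.18],"gripper": 0.0},{"translation": [-0.98,-0.26,0.01],"angular": [0,0,0.18],"gripper": 0.0},{"translation": [-0.98,-0.26,0.01],"angular": [0,0,0.18],"gripper": 0.0},{"translation": [-0.98,-0.26,0.01],"angular": [0,0,0.18],"gripper": 0.0},{"translation": [-0.98,-0.26,0.01],"angular": [0,0,0.18],"gripper": 0.0},{"translation": [-0.98,-0.26,0.01],"angular": [0,0,0.18],"gripper": 0.0}]'

```text
t: 5.15
tool_pos: [0.5741, -0.2812, 0.0894]
tool_rot: [2.427, 1.993, 0.001]
contact_force: [0.6, 0.6, -0.8]
opening: 0.0151
grip_force: 33.0
```

Emit:
drive_tool --steps '[{"translation": [0,0,0.8],"angular": [0,0,0],"gripper": 0.0},{"translation": [0,0,0],"angular": [0,0,0],"gripper": 0.0}]'

```text
t: 5.4
tool_pos: [0.5723, -0.2791, 0.0541]
tool_rot: [-2.424, -1.99, 0.002]
contact_force: [0.2, 0.9, 0.2]
opening: 0.0148
grip_force: 33.0
```

```bash
python3 plan.py .5747 -.2795 .0115 79; python3 - <<'E'
from station import ctrl;import cv2,numpy as np
for i in range(3):
  o=ctrl.get_obs();print(np.round(o["tool_pos"],4))
im=ctrl.get_image("side");c=im["color"][90:220,180:380,::-1];cv2.imwrite("pics/s2.png",cv2.resize(c,None,fx=3.5,fy=3.5,interpolation=2))
print(np.round(ctrl.get_obs()["tool_pos"],4))
E
```

```text
t 5.4 p [ 0.5723 -0.2791  0.0541] tilt [-0.0045  0.0029] yaw 78.77 open 0.0148 grip 33.0
2 rows t [0.0, 0.03, 0.53] w [-0.02, -0.01, -0.01] | mid [ 0.575 -0.279  0.012] end [ 0.5745 -0.2795  0.0117]
[ 0.5723 -0.2791  0.0541]
[ 0.5723 -0.2791  0.0541]
[ 0.5723 -0.2791  0.0541]
[ 0.5735 -0.2793  0.0557]
```

View pics/s2.png

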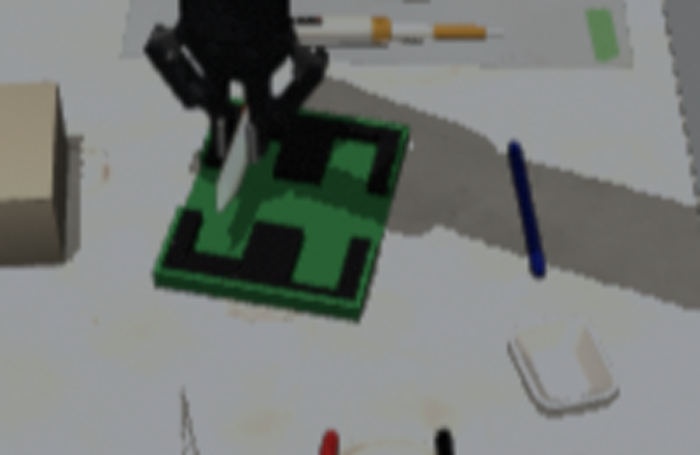

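The side picture shows the tube held level over the short bay of the green tray (crop (235,170)); lower and release.

Emit:
drive_tool --steps '[{"translation": [0,0,0.54],"angular": [0,0,0],"gripper": 0.0},{"translation": [0,0,0.54],"angular": [0,0,0],"gripper": 0.0},{"translation": [0,0,0],"angular": [0,0,0],"gripper": 0.0}]'

```text
t: 5.82
tool_pos: [0.5732, -0.2787, 0.0108]
tool_rot: [-2.424, -1.993, 0.002]
contact_force: [0.1, 1.4, 0.1]
opening: 0.015
grip_force: 33.6
```

Emit:
drive_tool --steps '[{"translation": [0,0,0.02],"angular": [0,0,0],"gripper": 0.5},{"translation": [0,0,0],"angular": [0,0,0],"gripper": 0.5},{"translation": [0,0,0],"angular": [0,0,0],"gripper": 0.5},{"translation": [0,0,-0.9],"angular": [0,0,0],"gripper": 0.5},{"translation": [0,0,-0.9],"angular": [0,0,0],"gripper": 0.5}]'

```text
t: 6.45
tool_pos: [0.574, -0.2797, 0.085]
tool_rot: [-2.427, -1.994, 0.001]
contact_force: [1.0, -1.0, 0.1]
opening: 0.0427
grip_force: 0.0
```

```bash
python3 plan.py .5087 .0129 .07 82 .5087 .0129 .003 82 .5087 .0129 .085 82 .5001 -.2651 .085 79 .5001 -.2651 .008 79
```

```text
t 6.45 p [ 0.574  -0.2797  0.085 ] tilt [-0.0009  0.0006] yaw 78.81 open 0.0427 grip 0.0
8 rows t [0.87, -0.36, 0.05] w [-0.0, -0.0, -0.05] | mid [ 0.535 -0.096  0.075] end [0.5078 0.0142 0.0693]
2 rows t [-0.01, 0.01, 0.83] w [-0.0, -0.0, 0.0] | mid [0.508 0.013 0.003] end [0.5084 0.0133 0.0029]
3 rows t [-0.0, 0.0, -0.68] w [-0.0, -0.0, 0.0] | mid [0.508 0.013 0.057] end [0.5085 0.0133 0.0845]
7 rows t [-0.99, 0.13, -0.0] w [-0.0, -0.0, 0.05] | mid [ 0.505 -0.146  0.084] end [ 0.5001 -0.2661  0.0843]
2 rows t [0.01, -0.0, 0.95] w [-0.0, -0.0, 0.01] | mid [ 0.5   -0.265  0.008] end [ 0.5002 -0.2653  0.0083]
```

Emit:
drive_tool --steps '[{"translation": [0.87,-0.36,0.05],"angular": [0,0,-0.05],"gripper": 0.5},{"translation": [0.87,-0.36,0.05],"angular": [0,0,-0.05],"gripper": 0.5},{"translation": [0.87,-0.36,0.05],"angular": [0,0,-0.05],"gripper": 0.5},{"translation": [0.87,-0.36,0.05],"angular": [0,0,-0.05],"gripper": 0.5},{"translation": [0.87,-0.36,0.05],"angular": [0,0,-0.05],"gripper": 0.5},{"translation": [0.87,-0.36,0.05],"angular": [0,0,-0.05],"gripper": 0.5},{"translation": [0.87,-0.36,0.05],"angular": [0,0,-0.05],"gripper": 0.5},{"translation": [0.87,-0.36,0.05],"angular": [0,0,-0.05],"gripper": 0.5}]'

```text
t: 7.45
tool_pos: [0.508, 0.015, 0.069]
tool_rot: [2.37, 2.061, 0.001]
contact_force: [0.7, 0.8, 0.2]
opening: 0.0432
grip_force: 0.0
```

Emit:
drive_tool --steps '[{"translation": [0,0,0],"angular": [0,0,0],"gripper": 0.5}]'

```text
t: 7.58
tool_pos: [0.5074, 0.0158, 0.0685]
tool_rot: [-2.367, -2.065, 0.0]
contact_force: [0.4, -1.0, -0.2]
opening: 0.0432
grip_force: 0.0
```

```bash
python3 plan.py .5087 .0129 .003 82; python3 - <<'E'
from station import ctrl;import cv2,numpy as np
im=ctrl.get_image("top");np.savez("top1.npz",**im);c=im["color"][130:285,240:430,::-1];cv2.imwrite("pics/t1.png",cv2.resize(c,None,fx=3.5,fy=3.5,interpolation=2))
E
```

```text
t 7.58 p [0.5074 0.0158 0.0685] tilt [-0.0003  0.0002] yaw 82.2 open 0.0432 grip 0.0
2 rows t [-0.03, 0.02, 0.82] w [-0.0, -0.0, 0.01] | mid [0.509 0.013 0.003] end [0.5086 0.0132 0.0029]
```

View pics/t1.png

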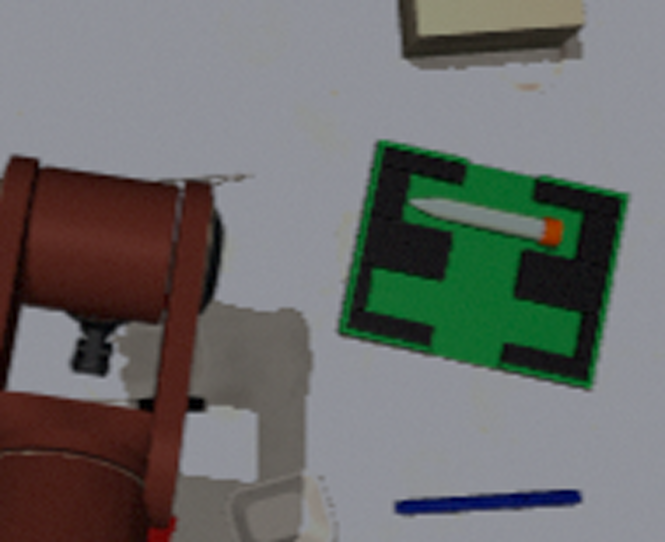

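The orange tube lies inside the green tray's short bay (crop (485,220)). Now the red marker.

Emit:
drive_tool --steps '[{"translation": [-0.03,0.02,0.82],"angular": [0,0,0],"gripper": 0.5},{"translation": [-0.03,0.02,0.82],"angular": [0,0,0],"gripper": 0.5},{"translation": [0,0,0],"angular": [0,0,0],"gripper": 0.0},{"translation": [0,0,0],"angular": [0,0,0],"gripper": 0.0},{"translation": [0,0,0],"angular": [0,0,0],"gripper": 0.0},{"translation": [0,0,0],"angular": [0,0,0],"gripper": 0.0}]'

```text
t: 8.38
tool_pos: [0.51, 0.0113, 0.0039]
tool_rot: [2.37, 2.061, 0.002]
contact_force: [-0.1, -0.3, -0.4]
opening: 0.0102
grip_force: 34.6
```

Emit:
drive_tool --steps '[{"translation": [0,0,-0.68],"angular": [0,0,0],"gripper": 0.0},{"translation": [0,0,-0.68],"angular": [0,0,0],"gripper": 0.0},{"translation": [0,0,-0.68],"angular": [0,0,0],"gripper": 0.0}]'

```text
t: 8.75
tool_pos: [0.5094, 0.0115, 0.0858]
tool_rot: [2.37, 2.061, 0.001]
contact_force: [0.1, -0.1, -0.3]
opening: 0.0101
grip_force: 34.6
```

```bash
python3 plan.py .5001 -.2651 .085 79 .5001 -.2651 .009 79
```

```text
t 8.75 p [0.5094 0.0115 0.0858] tilt [ 0.0005 -0.0001] yaw 82.02 open 0.0101 grip 34.6
7 rows t [-0.98, 0.13, 0.0] w [0.0, -0.0, 0.05] | mid [ 0.507 -0.147  0.086] end [ 0.5016 -0.2652  0.0858]
2 rows t [-0.0, -0.02, 0.96] w [0.0, -0.0, 0.01] | mid [ 0.5   -0.265  0.009] end [ 0.5001 -0.2649  0.009 ]
```

Emit:
drive_tool --steps '[{"translation": [-0.98,0.14,0],"angular": [0,0,0.05],"gripper": 0.0},{"translation": [-0.98,0.14,0],"angular": [0,0,0.05],"gripper": 0.0},{"translation": [-0.98,0.13,0],"angular": [0,0,0.05],"gripper": 0.0},{"translation": [-0.98,0.13,0],"angular": [0,0,0.05],"gripper": 0.0},{"translation": [-0.98,0.13,0],"angular": [0,0,0.05],"gripper": 0.0},{"translation": [-0.98,0.13,0],"angular": [0,0,0.05],"gripper": 0.0},{"translation": [-0.98,0.13,0],"angular": [0,0,0.05],"gripper": 0.0},{"translation": [0,0,0.9],"angular": [0,0,0],"gripper": 0.0}]'

```text
t: 9.75
tool_pos: [0.5052, -0.2701, 0.0526]
tool_rot: [2.416, 1.993, 0.003]
contact_force: [0.0, -0.3, -0.3]
opening: 0.0102
grip_force: 34.6
```

Emit:
drive_tool --steps '[{"translation": [0,0,0],"angular": [0,0,0],"gripper": 0.0}]'

```text
t: 9.88
tool_pos: [0.5, -0.2642, 0.0458]
tool_rot: [-2.416, -1.998, 0.003]
contact_force: [0.4, 0.2, 0.0]
opening: 0.0106
grip_force: 34.6
```

```bash
python3 plan.py .5001 -.2651 .009 79
```

```text
t 9.88 p [ 0.5    -0.2642  0.0458] tilt [-0.0053  0.0038] yaw 79.17 open 0.0106 grip 34.6
1 rows t [-0.02, 0.01, 0.92] w [-0.04, -0.02, 0.02] | mid [ 0.5   -0.265  0.009] end [ 0.5001 -0.2649  0.009 ]
```

Emit:
drive_tool --steps '[{"translation": [0,0,0.5],"angular": [0,0,0],"gripper": 0.0},{"translation": [0,0,0.45],"angular": [0,0,0],"gripper": 0.0},{"translation": [0,0,0],"angular": [0,0,0],"gripper": 0.0},{"translation": [0,0,0],"angular": [0,0,0],"gripper": 0.0}]'

```text
t: 10.38
tool_pos: [0.5024, -0.2652, 0.0106]
tool_rot: [-2.42, -2.003, 0.0]
contact_force: [0.5, 0.2, 1.0]
opening: 0.01
grip_force: 34.6
```

Emit:
drive_tool --steps '[{"translation": [0,0,0.03],"angular": [0,0,0],"gripper": 0.0},{"translation": [0,0,0],"angular": [0,0,0],"gripper": 0.45},{"translation": [0,0,0],"angular": [0,0,0],"gripper": 0.45},{"translation": [0,0,0],"angular": [0,0,0],"gripper": 0.45},{"translation": [0,0,-0.9],"angular": [0,0,0],"gripper": 0.45},{"translation": [0,0,-0.9],"angular": [0,0,0],"gripper": 0.45},{"translation": [0,0,-0.9],"angular": [0,0,0],"gripper": 0.45}]'

```text
t: 11.25
tool_pos: [0.5022, -0.2653, 0.1183]
tool_rot: [-2.42, -2.003, 0.0]
contact_force: [1.1, -0.5, -0.3]
opening: 0.0386
grip_force: 0.0
```

```bash
python3 plan.py .45 0 .14 80 .3525 .2727 .08 81.4 .3525 .2727 .003 81.4 .3525 .2727 .085 81.4 .5938 .2659 .085 74.2
```

```text
t 11.25 p [ 0.5022 -0.2653  0.1183] tilt [-0.0001  0.0001] yaw 79.21 open 0.0386 grip 0.0
7 rows t [0.9, -0.36, -0.08] w [-0.0, -0.0, -0.01] | mid [ 0.472 -0.113  0.131] end [0.4492 0.0009 0.1408]
7 rows t [0.9, -0.5, 0.22] w [-0.0, -0.0, -0.03] | mid [0.395 0.156 0.106] end [0.3527 0.2726 0.0792]
2 rows t [0.0, -0.0, 0.95] w [-0.0, -0.0, 0.0] | mid [0.353 0.273 0.003] end [0.3527 0.2726 0.0032]
3 rows t [0.0, -0.0, -0.68] w [-0.0, -0.0, 0.0] | mid [0.353 0.273 0.058] end [0.3527 0.2726 0.0848]
7 rows t [0.15, 0.85, -0.0] w [-0.0, -0.0, 0.13] | mid [0.491 0.272 0.085] end [0.5942 0.2656 0.0848]
```

Emit:
drive_tool --steps '[{"translation": [0.9,-0.36,-0.08],"angular": [0,0,0],"gripper": 0.5},{"translation": [0.9,-0.36,-0.08],"angular": [0,0,0],"gripper": 0.5},{"translation": [0.9,-0.36,-0.08],"angular": [0,0,0],"gripper": 0.5},{"translation": [0.9,-0.36,-0.08],"angular": [0,0,0],"gripper": 0.5},{"translation": [0.9,-0.36,-0.08],"angular": [0,0,0],"gripper": 0.5},{"translation": [0.9,-0.36,-0.08],"angular": [0,0,0],"gripper": 0.5},{"translation": [0.9,-0.36,-0.08],"angular": [0,0,0],"gripper": 0.5},{"translation": [0.9,-0.5,0.22],"angular": [0,0,-0.03],"gripper": 0.5}]'

```text
t: 12.25
tool_pos: [0.4382, 0.0412, 0.1322]
tool_rot: [2.415, 2.006, 0.004]
contact_force: [0.7, 0.2, -0.1]
opening: 0.0429
grip_force: 0.0
```

Emit:
drive_tool --steps '[{"translation": [0.9,-0.5,0.22],"angular": [0,0,-0.03],"gripper": 0.5},{"translation": [0.9,-0.5,0.22],"angular": [0,0,-0.03],"gripper": 0.5},{"translation": [0.9,-0.5,0.22],"angular": [0,0,-0.03],"gripper": 0.5},{"translation": [0.9,-0.5,0.22],"angular": [0,0,-0.03],"gripper": 0.5},{"translation": [0.9,-0.5,0.22],"angular": [0,0,-0.03],"gripper": 0.5},{"translation": [0.9,-0.5,0.22],"angular": [0,0,-0.03],"gripper": 0.5},{"translation": [0,0,0],"angular": [0,0,0],"gripper": 0.5},{"translation": [0,0,0],"angular": [0,0,0],"gripper": 0.5}]'

```text
t: 13.25
tool_pos: [0.3568, 0.2734, 0.0782]
tool_rot: [2.39, 2.038, -0.0]
contact_force: [-0.1, -0.4, 0.3]
opening: 0.0428
grip_force: 0.0
```

```bash
python3 plan.py .3525 .2727 .003 81.4; python3 - <<'E'
from station import ctrl;import cv2,numpy as np
im=ctrl.get_image("top");c=im["color"][130:285,240:430,::-1]
im2=ctrl.get_image("side");c2=im2["color"][280:400,280:400,::-1]
a=cv2.resize(c,None,fx=2.6,fy=2.6,interpolation=2);b=cv2.resize(c2,(403,403))[:, :290];b=cv2.copyMakeBorder(b,0,max(0,a.shape[0]-403),0,0,0)[:a.shape[0]]
a=a[:b.shape[0]];cv2.imwrite("pics/t2.png",np.hstack([a,b]))
E
```

```text
t 13.25 p [0.3568 0.2734 0.0782] tilt [ 0.0003 -0.0004] yaw 80.92 open 0.0428 grip 0.0
2 rows t [-0.02, -0.05, 0.94] w [0.0, 0.0, -0.03] | mid [0.353 0.272 0.003] end [0.3526 0.2724 0.003 ]
```

View pics/t2.png

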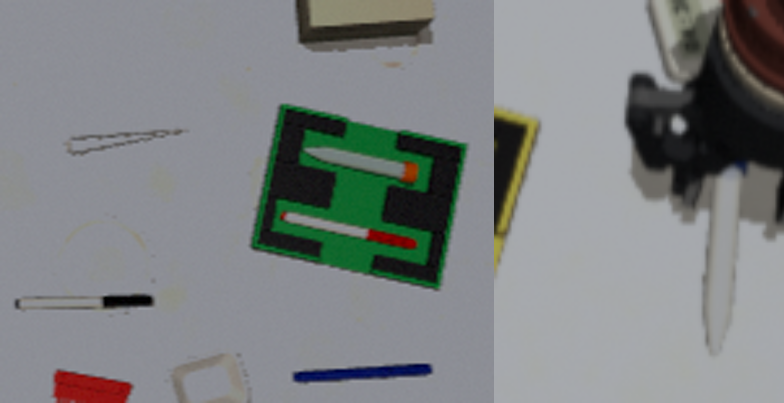

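The green tray now holds its tube (crop (365,163)) and the red marker (crop (350,230)), both in their bays. At right the gripper is over the blue tube. Descend and grasp.

Emit:
drive_tool --steps '[{"translation": [-0.02,-0.05,0.93],"angular": [0,0,-0.03],"gripper": 0.5},{"translation": [-0.02,-0.05,0.93],"angular": [0,0,-0.03],"gripper": 0.5},{"translation": [0,0,0],"angular": [0,0,0],"gripper": 0.0},{"translation": [0,0,0],"angular": [0,0,0],"gripper": 0.0},{"translation": [0,0,0],"angular": [0,0,0],"gripper": 0.0},{"translation": [0,0,0],"angular": [0,0,0],"gripper": 0.0}]'

```text
t: 14.1
tool_pos: [0.3533, 0.273, 0.0049]
tool_rot: [2.382, 2.048, 0.003]
contact_force: [0.0, 0.6, -0.9]
opening: 0.0146
grip_force: 34.9
```

Emit:
drive_tool --steps '[{"translation": [0,0,-0.68],"angular": [0,0,0],"gripper": 0.0},{"translation": [0,0,-0.68],"angular": [0,0,0],"gripper": 0.0},{"translation": [0,0,-0.68],"angular": [0,0,0],"gripper": 0.0},{"translation": [0,0,0],"angular": [0,0,0],"gripper": 0.0}]'

```text
t: 14.6
tool_pos: [0.3544, 0.2737, 0.0882]
tool_rot: [2.381, 2.047, 0.01]
contact_force: [-1.0, 0.8, -1.1]
opening: 0.0147
grip_force: 34.9
```

```bash
python3 plan.py .5938 .2659 .085 74.2
```

```text
t 14.6 p [0.3544 0.2737 0.0882] tilt [0.0056 0.003 ] yaw 81.39 open 0.0147 grip 34.9
6 rows t [0.17, 0.98, 0.02] w [0.01, -0.0, 0.15] | mid [0.513 0.272 0.086] end [0.5928 0.2664 0.0839]
```

Emit:
drive_tool --steps '[{"translation": [0.17,0.98,0],"angular": [0,0,0.15],"gripper": 0.0},{"translation": [0.17,0.98,0],"angular": [0,0,0.15],"gripper": 0.0},{"translation": [0.17,0.98,0],"angular": [0,0,0.15],"gripper": 0.0},{"translation": [0.17,0.98,0],"angular": [0,0,0.15],"gripper": 0.0},{"translation": [0.17,0.98,0],"angular": [0,0,0.15],"gripper": 0.0},{"translation": [0.17,0.98,0],"angular": [0,0,0.15],"gripper": 0.0},{"translation": [0,0,0.8],"angular": [0,0,0],"gripper": 0.0},{"translation": [0,0,0],"angular": [0,0,0],"gripper": 0.0}]'

```text
t: 15.6
tool_pos: [0.5877, 0.264, 0.0482]
tool_rot: [-2.504, -1.892, 0.014]
contact_force: [1.2, -0.5, -1.5]
opening: 0.0152
grip_force: 35.0
```

Emit:
drive_tool --steps '[{"translation": [0,0,0],"angular": [0,0,0],"gripper": 0.0}]'

```text
t: 15.72
tool_pos: [0.5901, 0.2652, 0.0527]
tool_rot: [-2.505, -1.895, 0.002]
contact_force: [0.2, 0.6, -0.4]
opening: 0.0149
grip_force: 35.0
```

```bash
python3 plan.py .5938 .2659 .010 74.2
```

```text
t 15.72 p [0.5901 0.2652 0.0527] tilt [-0.0014 -0.0004] yaw 74.19 open 0.0149 grip 35.0
2 rows t [0.02, 0.04, 0.53] w [-0.0, 0.0, -0.0] | mid [0.594 0.266 0.01 ] end [0.5935 0.2658 0.0102]
```

Emit:
drive_tool --steps '[{"translation": [0.02,0.04,0.52],"angular": [0,0,0],"gripper": 0.0},{"translation": [0.02,0.04,0.5],"angular": [0,0,0],"gripper": 0.0},{"translation": [0,0,0],"angular": [0,0,0],"gripper": 0.0},{"translation": [0,0,0],"angular": [0,0,0],"gripper": 0.0}]'

```text
t: 16.23
tool_pos: [0.5942, 0.2659, 0.0122]
tool_rot: [-2.506, -1.894, 0.001]
contact_force: [-0.5, 0.9, 0.0]
opening: 0.0151
grip_force: 35.0
```

Emit:
drive_tool --steps '[{"translation": [0,0,0.05],"angular": [0,0,0],"gripper": 0.0},{"translation": [0,0,0],"angular": [0,0,0],"gripper": 0.0},{"translation": [0,0,0],"angular": [0,0,0],"gripper": 0.5},{"translation": [0,0,0],"angular": [0,0,0],"gripper": 0.5},{"translation": [0,0,0],"angular": [0,0,0],"gripper": 0.5},{"translation": [0,0,-0.9],"angular": [0,0,0],"gripper": 0.5},{"translation": [0,0,-0.9],"angular": [0,0,0],"gripper": 0.5}]'

```text
t: 17.1
tool_pos: [0.5939, 0.2657, 0.0827]
tool_rot: [-2.506, -1.894, 0.002]
contact_force: [0.7, 0.1, -0.1]
opening: 0.0426
grip_force: 0.0
```

```bash
python3 plan.py .592 -.0295 .07 99.5 .592 -.0295 .002 99.5
```

```text
t 17.1 p [0.5939 0.2657 0.0827] tilt [-0.0015 -0.0005] yaw 74.18 open 0.0426 grip 0.0
8 rows t [-0.93, 0.07, 0.04] w [-0.0, 0.0, -0.4] | mid [0.577 0.081 0.075] end [ 0.5922 -0.0303  0.07  ]
2 rows t [0.01, 0.0, 0.85] w [-0.01, 0.0, 0.02] | mid [ 0.592 -0.03   0.002] end [ 0.592  -0.0295  0.002 ]
```

Emit:
drive_tool --steps '[{"translation": [-0.93,0.07,0.04],"angular": [0,0,-0.4],"gripper": 0.5},{"translation": [-0.93,0.07,0.04],"angular": [0,0,-0.4],"gripper": 0.5},{"translation": [-0.93,0.07,0.04],"angular": [0,0,-0.4],"gripper": 0.5},{"translation": [-0.93,0.07,0.04],"angular": [0,0,-0.4],"gripper": 0.5},{"translation": [-0.93,0.07,0.04],"angular": [0,0,-0.4],"gripper": 0.5},{"translation": [-0.93,0.07,0.04],"angular": [0,0,-0.4],"gripper": 0.5},{"translation": [-0.93,0.07,0.04],"angular": [0,0,-0.4],"gripper": 0.5},{"translation": [-0.93,0.07,0.04],"angular": [0,0,-0.4],"gripper": 0.5}]'

```text
t: 18.1
tool_pos: [0.5927, -0.0313, 0.0698]
tool_rot: [2.022, 2.404, 0.0]
contact_force: [0.5, -1.0, 0.9]
opening: 0.0427
grip_force: 0.0
```

Emit:
drive_tool --steps '[{"translation": [0,0,0],"angular": [0,0,0],"gripper": 0.5},{"translation": [0,0,0],"angular": [0,0,0],"gripper": 0.5}]'

```text
t: 18.35
tool_pos: [0.5926, -0.0298, 0.0696]
tool_rot: [-2.024, -2.402, -0.0]
contact_force: [0.1, 1.0, -0.2]
opening: 0.0427
grip_force: 0.0
```

```bash
python3 plan.py .592 -.0295 .002 99.5; python3 - <<'E'
from station import ctrl;import cv2,numpy as np
im=ctrl.get_image("top");c=im["color"][140:250,110:250,::-1]
im2=ctrl.get_image("side");c2=im2["color"][180:300,180:310,::-1]
cv2.imwrite("pics/t3.png",np.hstack([cv2.resize(c,(400,314),interpolation=2),cv2.resize(c2,(340,314),interpolation=2)]))
E
```

```text
t 18.35 p [ 0.5926 -0.0298  0.0696] tilt [-0.0003  0.0005] yaw 99.74 open 0.0427 grip 0.0
2 rows t [0.0, -0.01, 0.85] w [-0.0, -0.0, 0.02] | mid [ 0.592 -0.03   0.002] end [ 0.5918 -0.0299  0.0016]
```

View pics/t3.png

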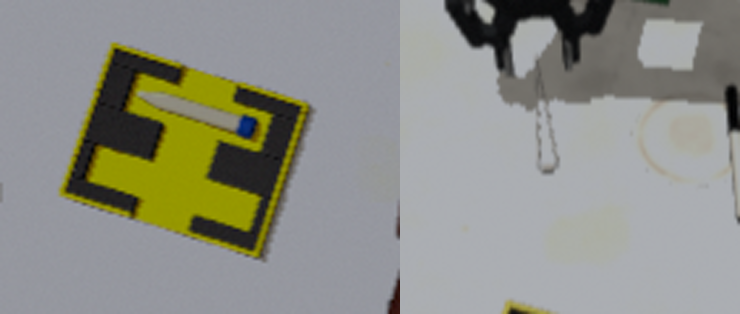

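The blue tube lies in the yellow tray's short bay (crop (200,112)), and the gripper is centred over the tweezers (crop (545,100)).

Emit:
drive_tool --steps '[{"translation": [0,0,0.84],"angular": [0,0,0.02],"gripper": 0.5},{"translation": [0,0,0.84],"angular": [0,0,0],"gripper": 0.5},{"translation": [0,0,0],"angular": [0,0,0],"gripper": 0.0},{"translation": [0,0,0],"angular": [0,0,0],"gripper": 0.0},{"translation": [0,0,0],"angular": [0,0,0],"gripper": 0.0},{"translation": [0,0,0],"angular": [0,0,0],"gripper": 0.0}]'

```text
t: 19.2
tool_pos: [0.593, -0.03, 0.0031]
tool_rot: [2.027, 2.4, 0.001]
contact_force: [0.3, -0.2, -0.1]
opening: 0.01
grip_force: 29.9
```

Emit:
drive_tool --steps '[{"translation": [0,0,-0.68],"angular": [0,0,0],"gripper": 0.0},{"translation": [0,0,-0.68],"angular": [0,0,0],"gripper": 0.0},{"translation": [0,0,-0.68],"angular": [0,0,0],"gripper": 0.0},{"translation": [0,0,0],"angular": [0,0,0],"gripper": 0.0}]'

```text
t: 19.7
tool_pos: [0.5949, -0.0305, 0.0872]
tool_rot: [2.024, 2.396, 0.005]
contact_force: [0.4, 0.6, -0.0]
opening: 0.0101
grip_force: 29.9
```

```bash
python3 plan.py .5206 .2867 .082 74.2;python3 - <<'E'
from station import ctrl;import cv2,numpy as np
im2=ctrl.get_image("side");c2=im2["color"][160:300,160:330,::-1]
cv2.imwrite("pics/s4.png",cv2.resize(c2,None,fx=3.5,fy=3.5,interpolation=2))
E
```

```text
t 19.7 p [ 0.5949 -0.0305  0.0872] tilt [ 0.006  -0.0011] yaw 99.61 open 0.0101 grip 29.9
9 rows t [0.88, -0.23, 0.01] w [0.0, 0.0, 0.35] | mid [0.537 0.141 0.085] end [0.5215 0.2859 0.0828]
```

View pics/s4.png

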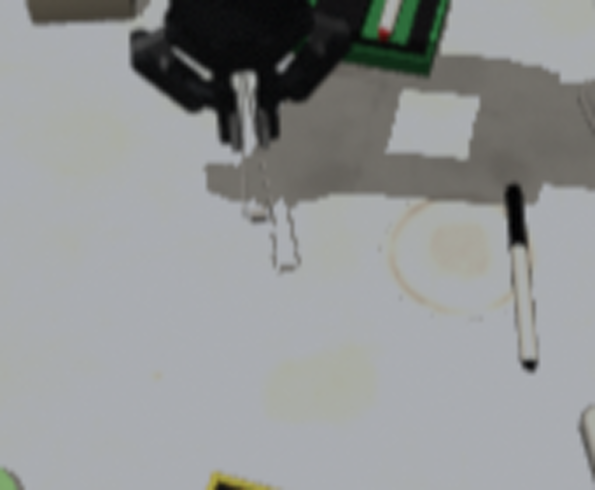

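```bash
python3 - <<'E'
from h import *
im=dict(np.load("side0.npz"))
for u,v in[(257,213),(287,268)]:
    for z in(.0,.06,.09):print(u,v,z,np.round(ontoz(im,u/3.5+160,v/3.5+160,z),4))
E
python3 - <<'E'
import sys;sys.path.insert(0,'.')
from h import *
from station import ctrl
im=ctrl.get_image("top");np.savez("top4.npz",**im);c=im["color"][140:230,225:335,::-1];cv2.imwrite("pics/t4.png",cv2.resize(c,None,fx=5,fy=5,interpolation=2))
E
```

```text
257 213 0.0 [ 0.596 -0.038  0.   ]
257 213 0.06 [0.5889 0.0056 0.06  ]
257 213 0.09 [0.5853 0.0274 0.09  ]
287 268 0.0 [0.5729 0.0058 0.    ]
287 268 0.06 [0.5675 0.0462 0.06  ]
287 268 0.09 [0.5648 0.0665 0.09  ]
```

View pics/t4.png

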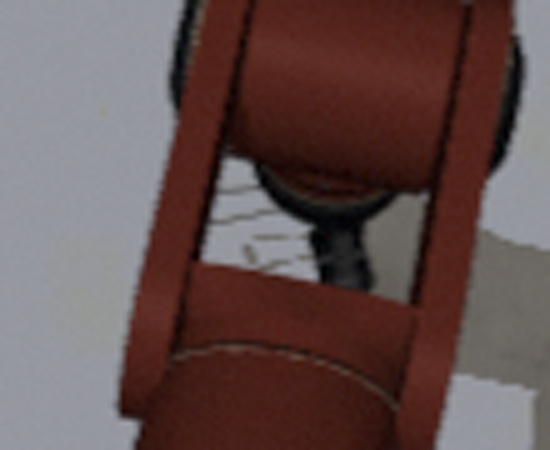

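The tweezers are held level: their broad end measures (0.585, 0.027), close to the expected (0.584, 0.033). The second outline in the side crop at (285,268) is their shadow. Move them to the yellow tray.

Emit:
drive_tool --steps '[{"translation": [0.88,-0.23,0.01],"angular": [0,0,0.35],"gripper": 0.0},{"translation": [0.88,-0.23,0.01],"angular": [0,0,0.35],"gripper": 0.0},{"translation": [0.88,-0.23,0.01],"angular": [0,0,0.35],"gripper": 0.0},{"translation": [0.88,-0.23,0.01],"angular": [0,0,0.35],"gripper": 0.0},{"translation": [0.88,-0.23,0.01],"angular": [0,0,0.35],"gripper": 0.0},{"translation": [0.88,-0.23,0.01],"angular": [0,0,0.35],"gripper": 0.0},{"translation": [0.88,-0.23,0.01],"angular": [0,0,0.35],"gripper": 0.0},{"translation": [0.88,-0.23,0.01],"angular": [0,0,0.35],"gripper": 0.0}]'

```text
t: 20.8
tool_pos: [0.5189, 0.2507, 0.0786]
tool_rot: [-2.456, -1.958, 0.005]
contact_force: [1.4, 0.8, -0.2]
opening: 0.01
grip_force: 29.9
```

Emit:
drive_tool --steps '[{"translation": [0.88,-0.23,0.01],"angular": [0,0,0.35],"gripper": 0.0},{"translation": [0,0,0.7],"angular": [0,0,0],"gripper": 0.0},{"translation": [0,0,0],"angular": [0,0,0],"gripper": 0.0},{"translation": [0,0,0],"angular": [0,0,0],"gripper": 0.0},{"translation": [0,0,0],"angular": [0,0,0],"gripper": 0.0}]'

```text
t: 21.42
tool_pos: [0.52, 0.2861, 0.0533]
tool_rot: [2.503, 1.899, 0.002]
contact_force: [0.4, -0.1, -0.2]
opening: 0.0104
grip_force: 29.9
```

```bash
python3 plan.py .5206 .2867 .009 74.2
```

```text
t 21.43 p [0.52   0.2861 0.0533] tilt [0.0012 0.0005] yaw 74.37 open 0.0104 grip 29.9
2 rows t [0.01, 0.0, 0.55] w [0.0, -0.0, 0.01] | mid [0.52  0.287 0.009] end [0.5203 0.2869 0.0093]
```

Emit:
drive_tool --steps '[{"translation": [0.01,0,0.54],"angular": [0,0,0.01],"gripper": 0.0},{"translation": [0.01,0,0.54],"angular": [0,0,0.01],"gripper": 0.0},{"translation": [0,0,0],"angular": [0,0,0],"gripper": 0.0},{"translation": [0,0,0],"angular": [0,0,0],"gripper": 0.0}]'

```text
t: 21.92
tool_pos: [0.5197, 0.287, 0.0095]
tool_rot: [-2.505, -1.896, 0.0]
contact_force: [-0.3, -0.1, -0.6]
opening: 0.0102
grip_force: 29.9
```

Emit:
drive_tool --steps '[{"translation": [0,0,0.03],"angular": [0,0,0],"gripper": 0.0},{"translation": [0,0,0],"angular": [0,0,0],"gripper": 0.0},{"translation": [0,0,0],"angular": [0,0,0],"gripper": 0.4},{"translation": [0,0,0],"angular": [0,0,0],"gripper": 0.4},{"translation": [0,0,0],"angular": [0,0,0],"gripper": 0.4},{"translation": [0,0,-0.8],"angular": [0,0,0],"gripper": 0.4},{"translation": [0,0,-0.9],"angular": [0,0,0],"gripper": 0.4},{"translation": [0,0,-0.9],"angular": [0,0,0],"gripper": 0.4}]'

```text
t: 22.92
tool_pos: [0.5194, 0.287, 0.113]
tool_rot: [-2.505, -1.896, 0.001]
contact_force: [-0.1, 0.2, -0.2]
opening: 0.0341
grip_force: 0.0
```

Emit:
drive_tool --steps '[{"translation": [-0.9,0,-0.3],"angular": [0,0,0],"gripper": 0.4},{"translation": [-0.9,0,-0.3],"angular": [0,0,0],"gripper": 0.4},{"translation": [-0.9,0,-0.3],"angular": [0,0,0],"gripper": 0.4},{"translation": [-0.9,0,0],"angular": [0,0,0],"gripper": 0.4},{"translation": [-0.9,0,0],"angular": [0,0,0],"gripper": 0.4},{"translation": [-0.9,0,0],"angular": [0,0,0],"gripper": 0.4},{"translation": [-0.9,0,0],"angular": [0,0,0],"gripper": 0.4},{"translation": [0,0,0],"angular": [0,0,0],"gripper": 0.4}]'

```text
t: 23.92
tool_pos: [0.4508, 0.0431, 0.1481]
tool_rot: [2.508, 1.892, 0.0]
contact_force: [-0.2, 0.6, -0.1]
opening: 0.0344
grip_force: 0.0
```

```bash
python3 - <<'E'
from h import *
from station import ctrl
im=ctrl.get_image("top");W=world(im);c=im["color"][:,:,::-1]
a=cv2.resize(c[145:240,122:232],(440,380),interpolation=2);b=cv2.resize(c[165:250,330:425],(340,380))
cv2.imwrite("pics/end.png",np.hstack([a,b]))
E
```

```text
(no output)
```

View pics/end.png

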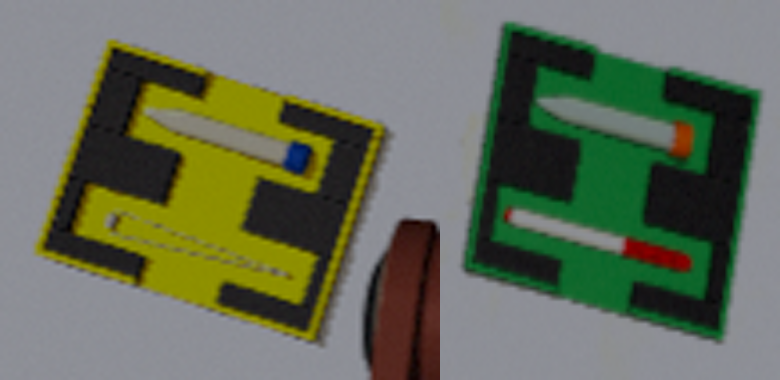

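All four items lie inside their bays: blue tube (225,140), tweezers (200,245), orange tube (615,125) and red marker (600,240). Handing in.

```bash
python3 -c "
from station import ctrl;print(ctrl.finish_job())"
```

```text
the job is handed in; nothing more can be done
None
```

Both kits are made up and handed in at about 24 s: the orange tube and red marker are in the green tray, the blue tube and tweezers in the yellow tray, and the blue and black markers were not touched.

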